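# Blow the tee's seat clean and hold the loupe in focus over it

### The job

Squeeze the black trigger of the clamped orange blow gun all the way to blow off the brass tee, keep it squeezed for a moment and let it spring back fully. Then pick up the loupe and hold it level and still over the upright branch of the tee, lens centred on the branch and at the height of the red collar on the post, touching nothing with it; finish while still holding it there. Leave the tee, the collar and everything else as they are.

Things in the scene. Friction and masses are not known exactly. Their poses are not given: they have to be found in the camera images.
- loupe_lens (a point): Centre of the lens of a loose loupe (80 g) lying flat on the counter: steel ring, 60 mm outer diameter, 12 mm high, round a glass lens, with a black handle. The point is half-way through the ring, 6 mm above the underside. z is the lens axis, up; the handle runs along -x, from 40 to 130 mm from this point.
- loupe_handle (a point): Centre of the loupe's black handle, a bar 90 mm long (x), 18 mm wide (y), 22 mm high, to be grasped from above, closing along y. The point is 11 mm above its underside (level with the ring's), 85 mm along -x from the lens centre and 5 mm higher. Same axes as the lens.
- tee_seat (a point): Centre of the top face of the upright branch of a brass tee fitting, 56 mm long, 22 mm wide, 42 mm high, lying loose (140 g) in a black nest on an aluminium plate, to stay there. The top is 50 mm above the counter; the branch is 22 mm across.
- focus_mark (a point): Centre of the red collar (20 mm across, 12 mm high, short pointer to the tee) on a 10 mm post, 148 mm high, on the tee's plate, 82 mm from the tee's axis. Its height, set anew each time, 46 to 76 mm above the tee's top, is the focal height: the lens centre goes to this height. Held by friction only.
- gun_grip (a point): Point on the axis of the upright orange handle of a blow gun clamped upside down in a fixed steel stand. The handle is 20 mm thick (x), 24 mm wide (y), its top 160 mm above the counter, this point 135 mm. z is up, -x is the side of trigger and nozzle, towards the tee; the nozzle is at 62 mm height and ends 100 mm from the handle's axis.
- trigger_pad (a point): Outer (-x) face of the black trigger, a bar 80 x 18 x 7 mm hinged at its lower end, 60 mm up from the hinge, about 134 mm above the counter. Handle and trigger together measure about 50 mm here released, 36 mm fully squeezed: both fit between fingers from above, closing along the gun's x. Takes about 7 N.
- trigger (a joint): Angle of the trigger in rad: 0 released, 0.24 squeezed fully; a spring returns it to 0.
- blowgun: The blow gun with its fixed stand (foot 75 x 60 mm); origin on the counter under the handle, same axes as its grip point.
- station: Fixed aluminium plate, 110 x 155 x 8 mm, that carries the nest with the tee and the post. Origin on the counter under the tee's nest; the plate reaches from -50 to 60 mm along its x and from -105 to 50 mm along its y. The post is at (20, -80) mm.
- regulator: Red gas regulator, 66 mm across, 50 mm high, with two brass stubs to 56 mm from its axis; loose bystander, origin at the centre of its underside.
- valve_key: Rusty iron valve key, 160 mm long (along x) with a 84 mm cross bar, 20 mm high; loose bystander, origin under the middle of its shaft.
- cap: White plastic bleeding cap, 34 mm across, 27 mm high; loose bystander, origin at the centre of its underside.
- wrench: Steel wrench lying flat along its x on the far side of the counter; loose bystander.
- leak_bottle: Green bottle of leak-test fluid, closed, 60 mm across, 160 mm high, loose bystander on the far side; origin at the centre of its underside.
Not all that is in view belongs to the job. What is shaped like the part that bears loupe_lens but pink or turquoise is not meant. What is shaped like the blowgun but turquoise is not meant.

How it is judged:
On the way, in this order (a step that is already met when the one before it is completed fails the run):
1. the trigger is squeezed all the way, for a moment (value of joint trigger above 0.2 rad), for 0.2 s.
2. the trigger has sprung back (value of joint trigger below 0.03 rad), for 0.2 s.
3. the loupe is lifted off the counter in the gripper (height (world z) of loupe_handle above 0.05 m and contact force between loupe and the fingers above 0.5 N), for 0.2 s.
At the end, for the whole second after the job is handed in: Loupe at rest in the fingers, touching nothing else; lens centre within 12 mm sideways of the tee top, within 8 mm of the collar height, axis within 0.12 rad of vertical; trigger below 0.03 rad; tee within 6 mm, collar 5 mm, bystanders 30 mm of their starts (horizontal distance between loupe_lens and tee_seat below 0.012 m and z of loupe_lens in the frame of focus_mark between -0.008 and 0.008 m and angle between loupe_lens's own z axis and vertical below 0.12 rad and linear speed of loupe below 0.02 m/s and angular speed of loupe below 0.2 rad/s and contact force between loupe and the fingers above 0.5 N and contact force between loupe and station below 0.1 N and contact force between loupe and tee below 0.1 N and contact force between loupe and blowgun below 0.1 N and value of joint trigger below 0.03 rad and distance of tee_seat from where it was at the start of the episode below 0.006 m and distance of focus_mark from where it was at the start of the episode below 0.005 m and distance of each of regulator, valve_key, cap, wrench, leak_bottle from where it was at the start of the episode below 0.03 m); the arm keeps its last pose, push and grip.
It fails at once if the tee was shifted (distance of tee_seat from where it was at the start of the episode above 0.006 m).
It fails at once if the red collar was shifted (distance of focus_mark from where it was at the start of the episode above 0.005 m).
It fails at once if a bystander was disturbed (distance of any of regulator, valve_key, cap, wrench, leak_bottle from where it was at the start of the episode above 0.03 m).
It also fails if it takes over 64 s, if anything falls off the work surface, if the arm or the gripper's body presses on something with over 40 N, if the wrist force passes 120 N, or if a joint passes its speed limit or range.

### The arm

A 7-joint arm with a two-finger parallel gripper is mounted at the origin on the work surface. World frame = base frame: x ahead of the robot, y to its left, z up, the work surface at z = 0. Lengths are in m, angles in rad, forces in N, time in s.
With the tool pointing down it reaches from about 0.425 to 0.925 m from the base axis. Payload 6.8 kg.
Tool frame: the origin (TCP) lies on the front face of the gripper's body, between the roots of the fingers; the fingertips stand 73 mm ahead of it and the grasp point (between the pads) lies 54 mm ahead of it; z points along the fingers, y is the line along which they close (so a half turn about z gives the same grasp; the last joint's range is limited). The gripper opens to 85 mm and grips with 20 to 120 N. Pads are 22 mm wide; open, the fingers measure 114 mm over their backs; the gripper's body (76 mm by 85 mm) begins 54 mm behind the grasp point. The pads swing forward as they close: fully open they stand 13 mm farther back than shut.
Start: joints at [-1.428, 0.477, 0.022, 1.555, -0.011, 1.109, -0.083], TCP at [0.168, 0.654, 0.304] pointing down, gripper open.
Joint ranges: [-2.96, 2.96], [-0.34, 2.1], [-1.41, 1.46], [0.24, 2.44], [-1.37, 4.51], [0.17, 1.92], [-2.96, 2.96]. Speed limits (rad/s): [2.39, 2.39, 3.14, 3.14, 3.14, 3.14, 3.14].

### API

Orientations are given as a unit quaternion [w, x, y, z].
In Python, from station import bot, optics gives the robot as it stands.
- The arm moves only by the tool drive_tool, never from a script. Its argument "deltas" is a list of rows, each an object with "gripper": the closure in counts, from 0 (fully open) to 255 (shut); "offset": the shift along the tool's x, y, z in units of 1000 mm (1.0 is 1000 mm), a list of three; "angular": the turn, a rotation vector about the tool's x, y, z in units of 45 degrees (1.0 is 45 degrees), a list of three. In form: [{"gripper": gripper, "offset": [dx, dy, dz], "angular": [rx, ry, rz]}, ...]. A call has 1 to 5 rows; each row is the pose to reach, as a shift and turn from the pose commanded when the call began, along the tool's axes at that moment; what a row does not reach only later rows make up. A row lasts 1/10 s, in which the tool goes at most 50 mm and 8.59 degrees, less where a joint would pass 70% of its speed; a pose out of reach is approached as far as the arm can. A call with a number of a shift or a turn outside -1 to 1 is refused whole. A call with a gripper value outside its range is refused whole. The fingers move at their own pace and stop on an object; "grip_force" is the grip in N (left out, the last holds). Time passes only in rows, so rows that repeat a pose let the fingers close. It gives the time, the measured TCP pose, the force, the opening and the grip force at its end, in the units of the state.
- bot.get_obs(): the state, without advancing time (a new reading comes with each control period).
- optics.read_camera(name): name is "scene" or "top" or "wrist"; returns the picture (400x640x3 uint8, blue, green, red); there is no depth.
- optics.camera_model(name): a dict with "fx", "fy", "cx", "cy" (pixels), "cam_to_world" (4x4, takes a point from camera to world coordinates). Camera axes: x right, y up, looking along -z (the intrinsics and any distortion apply to the point x, -y, -z); pixel columns grow to the right and rows downward; lengths in m; the calibration is good to about 2 mm. The wrist camera is an equidistant fisheye: a pixel r from the principal point sees the ray r / f radians off the axis. A picture is of the moment at which its call begins: read the wrist's pose just before it. camera_model takes no time and is no camera call; for the wrist camera it gives the pose at the moment of the call.
- bot.hand_in(): hands the job in; it is judged then, once.
The state is a dict: "t": time; "q": joint angles; "joint_vel": joint speeds; "joint_torque": joint torques, N m; "eef_pos": TCP position; "tool_rot": TCP orientation; "contact_force": force on the tool from outside, world axes, zero at the start; "torque": the same for the moment, N m; "gripper_width": opening from 0.0 (shut) to 1.0 (fully open); "grasp_force": force on a finger pad.
Only numpy, scipy, OpenCV 4.12 (cv2) and the standard library are available. Lean on these libraries where they do the work, as an engineer would, in place of code of your own. Each camera call takes 0.05 s, during which the arm holds its last target. There are 200 camera calls.

## Working session

There is one attempt and no reset: what is moved stays moved. The work goes in short steps, Python scripts to look and compute and a tool call to move; the robot and the scene stay as the last step left them, time stands still between calls to the robot, and variables do not carry over. Pictures are saved under pics/ and viewed, at most 10 in all, crops included, and the job is handed in when it is done.

Besides the shell and the picture viewer there is one more tool, called after "Emit:" by a JSON object that holds its "op" and its "data", one argument or row to a line. drive_tool: Moves the arm, as the interface text tells. Its arguments: {"type":"object","properties":{"deltas":{"type":"array"},"grip_force":{"type":"number"}},"required":["deltas"]}

```bash
mkdir -p pics
cat > h.py <<'E'
import numpy as np, cv2
from station import bot, optics
def ray(m,u,v,fish=False):
    x=(u-m['cx'])/m['fx']; y=(v-m['cy'])/m['fy']
    if fish:
        r=np.hypot(x,y); s=np.sin(r)/max(r,1e-9); d=np.array([x*s,-y*s,-np.cos(r)])
    else: d=np.array([x,-y,-1.])
    T=np.array(m['cam_to_world']); return T[:3,3],T[:3,:3]@d
def at(m,u,v,z,fish=False):
    o,d=ray(m,u,v,fish); return o+d*(z-o[2])/d[2]
def proj(m,p,fish=False):
    T=np.array(m['cam_to_world']); c=T[:3,:3].T@(np.array(p)-T[:3,3]); c=c*[1,-1,-1]
    if fish:
        r=np.hypot(c[0],c[1]); k=np.arctan2(r,c[2])/max(r,1e-9)
    else: k=1/c[2]
    return m['cx']+m['fx']*c[0]*k, m['cy']+m['fy']*c[1]*k
E
python3 - <<'E'
from h import *
for n in ['scene','top']:
    cv2.imwrite(f'pics/{n}.png',cv2.resize(optics.read_camera(n),(800,500),interpolation=cv2.INTER_CUBIC))
    m=optics.camera_model(n);print(n,{k:np.round(v,3).tolist() for k,v in m.items() if k!='name' and not isinstance(v,str)})
o=bot.get_obs();print(o['eef_pos'],o['tool_rot'],o['t'])
E
```

```text
scene {'fx': 432.715, 'fy': 432.715, 'cx': 317.288, 'cy': 200.264, 'cam_to_world': [[-0.387, -0.51, 0.768, 1.331], [0.922, -0.198, 0.333, 0.296], [-0.018, 0.837, 0.547, 0.696], [0.0, 0.0, 0.0, 1.0]]}
top {'fx': 517.107, 'fy': 517.107, 'cx': 320.519, 'cy': 195.063, 'cam_to_world': [[0.006, 0.992, -0.126, 0.348], [-1.0, 0.004, -0.016, -0.053], [-0.015, 0.126, 0.992, 1.513], [0.0, 0.0, 0.0, 1.0]]}
[0.16745916 0.65346993 0.30301617] [-3.22727888e-05  1.25080602e-01  9.92146230e-01 -8.37301746e-04] 0.1
```

View pics/scene.png

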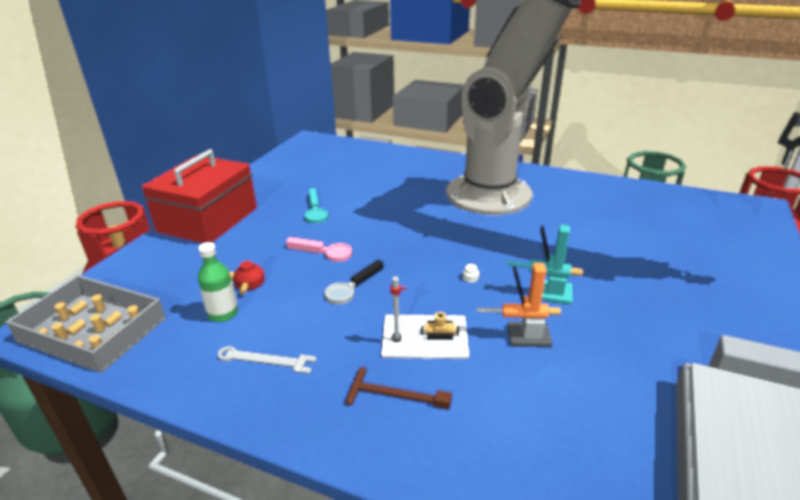

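View pics/top.png

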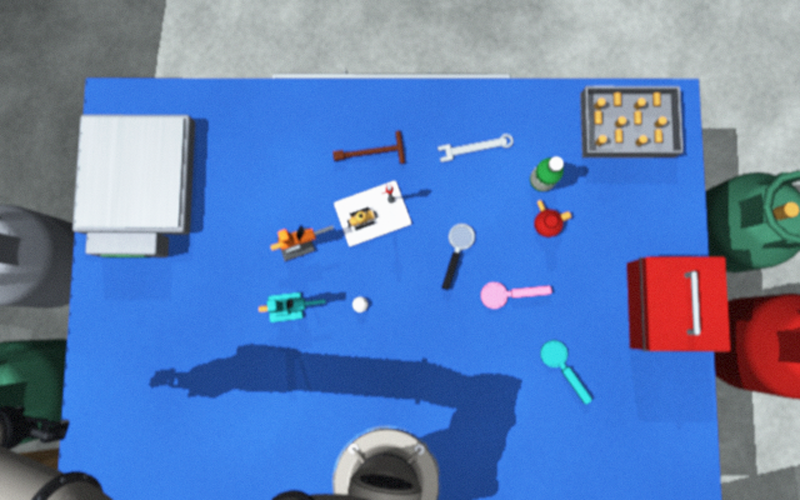

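The scene shows the orange gun at (537,290), the steel and black loupe at (340,293), and the tee at (440,325) with its post at (397,290). These could be mistaken for the targets (top view pixels):
- **Loupe:** steel (461,237), pink (494,295) and turquoise (555,353). I choose the steel one.
- **Gun:** orange (295,240) and turquoise (287,307). I choose the orange one.

Next I check both choices in a close crop.

Run:
```python
from h import *
a=optics.read_camera('top')[130:240,205:395]; b=optics.read_camera('scene')[200:300,250:460]
cv2.imwrite('pics/crop_top.png',cv2.resize(a,None,fx=4,fy=4,interpolation=cv2.INTER_CUBIC))
cv2.imwrite('pics/crop_scene.png',cv2.resize(b,None,fx=3.8,fy=3.8,interpolation=cv2.INTER_CUBIC))
```

```text
(no output)
```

View pics/crop_top.png

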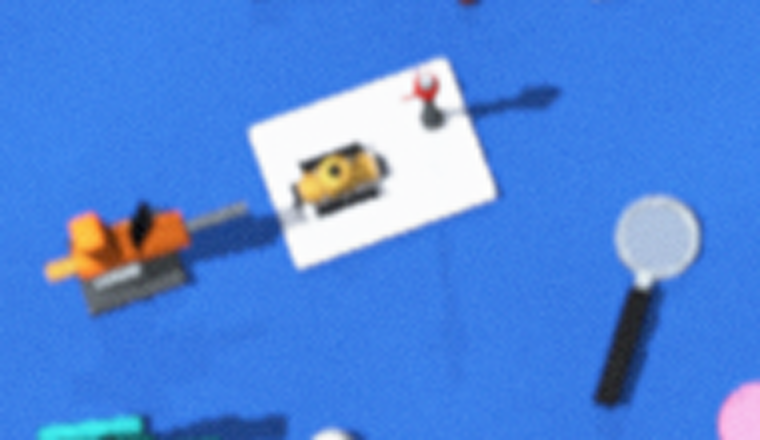

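View pics/crop_scene.png

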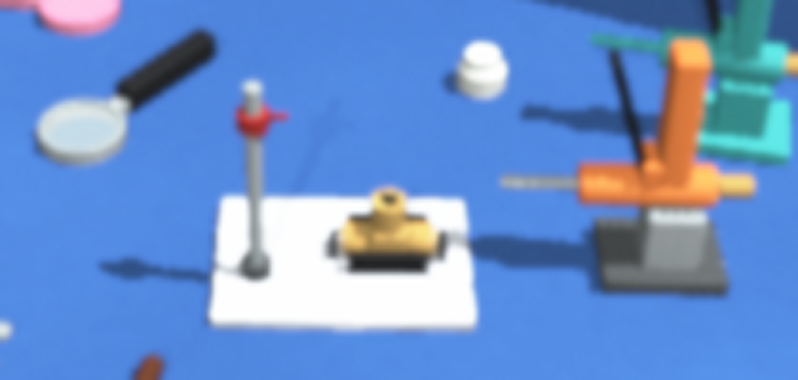

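The crops confirm both choices: an orange gun with a black trigger, and a steel loupe with a black handle. The pixels I will use, top crop / scene crop:

| Point | Top crop | Scene crop |
|---|---|---|
| Tee top | (336,171) | (389,197) |
| Collar | (427,90) | (254,119) |
| Gun handle top | (88,228) | (690,46) |
| Lens | (658,238) | (82,130) |

Run:
```python
from h import *
mt,ms=optics.camera_model('top'),optics.camera_model('scene')
T=lambda u,v:(u/4+205,v/4+130); S=lambda u,v:(u/3.8+250,v/3.8+200)
def tri(a,b):
    (o,d),(p,e)=ray(mt,*T(*a)),ray(ms,*S(*b))
    s=np.linalg.lstsq(np.c_[d,-e],p-o,rcond=None)[0]
    A,B=o+d*s[0],p+e*s[1]; return (A+B)/2,np.linalg.norm(A-B)
for n,a,b in [('tee',(336,171),(389,197)),('collar',(427,90),(254,119)),('gun top',(88,228),(690,46)),('lens',(658,238),(82,130)),('post foot',(432,118),(256,265)),('trig tip',(143,210),(615,55))]:
    print(n,*[np.round(x,4) for x in tri(a,b)])
print('lens',at(mt,*T(658,238),.012),at(ms,*S(82,130),.012))
print('hand ends',at(mt,*T(643,292),.02),at(mt,*T(608,400),.02))
print('scene hand ends',at(ms,*S(125,98),.022),at(ms,*S(207,42),.022))
print('tee',at(mt,*T(336,171),.05),at(ms,*S(389,197),.05))
print('guntop',at(mt,*T(88,228),.16),at(ms,*S(690,46),.16))
print('nozzle',at(mt,*T(246,209),.062),at(ms,*S(503,182),.062))
P=np.array([at(mt,*T(*p),.008) for p in [(249,129),(444,57),(497,197),(300,269)]])
print(P,P.mean(0)); print(np.linalg.norm(P-np.roll(P,-1,0),axis=1))
o=bot.get_obs()
print(optics.camera_model('wrist'))
```

```text
tee [0.5978 0.0621 0.052 ] 0.0016
collar [ 0.6421 -0.0057  0.1236] 0.0003
gun top [0.5399 0.2171 0.1646] 0.0023
lens [ 0.5566 -0.1721  0.0071] 0.0006
post foot [ 0.6443 -0.0057  0.0137] 0.0006
trig tip [0.5534 0.1803 0.1579] 0.0015
lens [ 0.55601006 -0.17195226  0.012     ] [ 0.56195114 -0.16847563  0.012     ]
hand ends [ 0.51533321 -0.16021752  0.02      ] [ 0.43692949 -0.13463216  0.02      ]
scene hand ends [ 0.53033731 -0.15092022  0.022     ] [ 0.44781203 -0.12607915  0.022     ]
tee [0.59839092 0.06150736 0.05      ] [0.5952653  0.06211624 0.05      ]
guntop [0.54076555 0.21685596 0.16      ] [0.53256259 0.2174566  0.16      ]
nozzle [0.5687626  0.12420339 0.062     ] [0.57061786 0.12549925 0.062     ]
[[ 0.63687794  0.12970938  0.008     ]
 [ 0.69166211 -0.01434478  0.008     ]
 [ 0.58657087 -0.05410725  0.008     ]
 [ 0.53258746  0.09023825  0.008     ]] [0.61192459 0.0378739  0.008     ]
[0.15411977 0.11236201 0.15410981 0.11150998]
{'fx': 309.70691628693146, 'fy': 309.70691628693146, 'cx': 320.2486623423587, 'cy': 202.34283116267596, 'cam_to_world': array([[ 0.24793849, -0.92574307, -0.28552806,  0.0939295 ],
       [ 0.96877355,  0.23629199,  0.07512598,  0.67255194],
       [-0.00207936, -0.29523865,  0.95542128,  0.37340305],
       [ 0.        ,  0.        ,  0.        ,  1.        ]])}
```

Emit:
{"op": "drive_tool", "data": {
  "deltas": [
    {"gripper": 0,"offset": [-0.04,-0.028,0],"angular": [0,0,-0.15]},
    {"gripper": 0,"offset": [-0.08,-0.056,0],"angular": [0,0,-0.3]},
    {"gripper": 0,"offset": [-0.12,-0.085,0],"angular": [0,0,-0.45]},
    {"gripper": 0,"offset": [-0.16,-0.113,0],"angular": [0,0,-0.6]},
    {"gripper": 0,"offset": [-0.2,-0.142,0],"angular": [0,0,-0.747]}
  ]
}}

```text
t: 0.7
eef_pos: [0.327, 0.465, 0.3039]
tool_rot: [0.0, -0.17, 0.986, 0.0]
contact_force: [1.6, -0.1, -0.1]
gripper_width: 0.998
grasp_force: 0.0
```

```bash
cat >> h.py <<'E'
from scipy.spatial.transform import Rotation as R
def to(p,yaw=None):
    """tool-frame shift to TCP p and turn so tool y lies at world angle yaw (deg), tool down"""
    o=bot.get_obs(); q=np.array(o['tool_rot']); r=R.from_quat(q[[1,2,3,0]])
    d=r.inv().apply(np.array(p)-o['eef_pos'])
    a=np.zeros(3)
    if yaw is not None:
        t=np.radians(yaw); y=np.array([np.cos(t),np.sin(t),0]); z=np.array([0,0,-1.])
        a=(r.inv()*R.from_matrix(np.c_[np.cross(y,z),y,z])).as_rotvec()/(np.pi/4)
    print('t',round(o['t'],2),'pos',np.round(o['eef_pos'],4),'F',np.round(o['contact_force'],1),'w',round(o['gripper_width'],3),'| off',np.round(d,4),'ang',np.round(a,3))
E
python3 -c "
from h import *
to([.5426,.2094,.304],109.3)"
```

```text
t 0.7 pos [0.327  0.465  0.3039] F [ 1.6 -0.1 -0.1] w 0.998 | off [-1.177e-01 -3.130e-01 -1.000e-04] ang [0.    0.    0.005]
```

Emit:
{"op": "drive_tool", "data": {
  "deltas": [
    {"gripper": 0,"offset": [-0.017,-0.045,0],"angular": [0,0,0]},
    {"gripper": 0,"offset": [-0.034,-0.09,0],"angular": [0,0,0]},
    {"gripper": 0,"offset": [-0.051,-0.135,0],"angular": [0,0,0]},
    {"gripper": 0,"offset": [-0.068,-0.18,0],"angular": [0,0,0]},
    {"gripper": 0,"offset": [-0.085,-0.225,0],"angular": [0,0,0]}
  ]
}}

```text
t: 1.2
eef_pos: [0.4813, 0.2806, 0.304]
tool_rot: [0.0, -0.167, 0.986, 0.0]
contact_force: [0.8, 0.8, -0.8]
gripper_width: 0.998
grasp_force: 0.0
```

Emit:
{"op": "drive_tool", "data": {
  "deltas": [
    {"gripper": 0,"offset": [-0.016,-0.044,0],"angular": [0,0,0]},
    {"gripper": 0,"offset": [-0.033,-0.088,0],"angular": [0,0,0]},
    {"gripper": 0,"offset": [-0.033,-0.088,0],"angular": [0,0,0]},
    {"gripper": 0,"offset": [-0.033,-0.088,0],"angular": [0,0,0]}
  ]
}}

```text
t: 1.6
eef_pos: [0.541, 0.2089, 0.3037]
tool_rot: [-0.0, -0.166, 0.986, -0.0]
contact_force: [0.3, 1.3, -0.1]
gripper_width: 0.999
grasp_force: 0.0
```

Run:
```python
from h import *
to([.5426,.2094,.185],109.3)
m=optics.camera_model('wrist'); im=optics.read_camera('wrist')
for n,p in [('guntop',(.54,.217,.16)),('tee',(.5977,.062,.05)),('collar',(.643,-.0057,.1236)),('lens',(.557,-.172,.012)),('nozzle',(.5695,.1245,.062)),('trig',(.5534,.1803,.158))]:
    u,v=proj(m,p,True);print(n,u,v)
    cv2.drawMarker(im,(int(round(u)),int(round(v))),(255,0,255),cv2.MARKER_CROSS,8,1)
cv2.imwrite('pics/w1.png',cv2.resize(im,(800,500),interpolation=cv2.INTER_CUBIC))
np.save('m1.npy',m,allow_pickle=True)
```

```text
t 1.6 pos [0.541  0.2089 0.3037] F [ 0.3  1.3 -0.1] w 0.999 | off [-0.0017 -0.      0.1187] ang [-0.    -0.001 -0.005]
guntop 330.9816110017584 217.4613505508031
tee 183.8619878228716 187.06093871125242
collar 97.65619757160766 224.7291037218427
lens 71.29435558914003 107.73247585723115
nozzle 236.33043373374352 183.48096984904384
trig 278.41342343296907 217.28003883730503
```

View pics/w1.png

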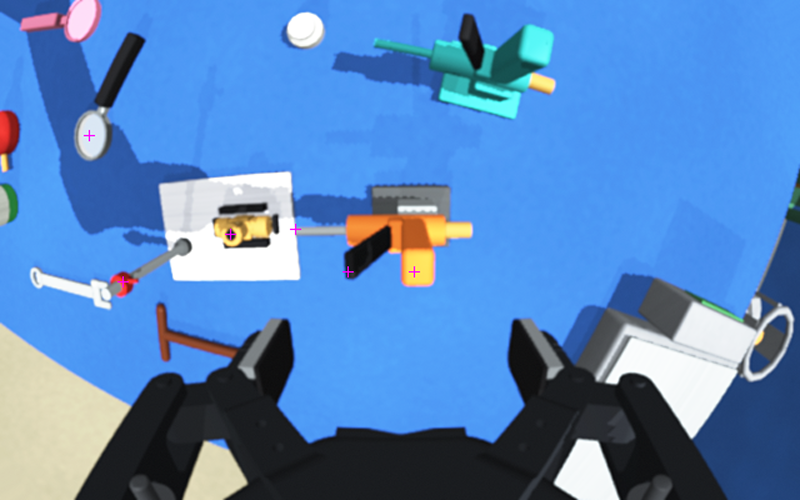

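The wrist view puts the gun handle top at (418,268) and the trigger tip at (352,265). Both lie within 2 mm of the predicted crosses, the nozzle line runs along the closing direction, and the tee (231,233), collar (122,284) and lens (91,136) crosses also land on their objects. I descend onto the gun.

Emit:
{"op": "drive_tool", "data": {
  "deltas": [
    {"gripper": 0,"offset": [-0.002,0.002,0.03],"angular": [0,0,0]},
    {"gripper": 0,"offset": [-0.002,0.002,0.06],"angular": [0,0,0]},
    {"gripper": 0,"offset": [-0.002,0.002,0.085],"angular": [0,0,0]},
    {"gripper": 0,"offset": [-0.002,0.002,0.105],"angular": [0,0,0]},
    {"gripper": 0,"offset": [-0.002,0.002,0.118],"angular": [0,0,0]}
  ]
}}

```text
t: 2.15
eef_pos: [0.54, 0.2144, 0.1842]
tool_rot: [-0.001, -0.169, 0.986, 0.0]
contact_force: [1.0, -0.3, 0.2]
gripper_width: 0.998
grasp_force: 0.0
```

Emit:
{"op": "drive_tool", "data": {
  "deltas": [
    {"gripper": 60,"offset": [0,0,0],"angular": [0,0,0]},
    {"gripper": 100,"offset": [0,0,0],"angular": [0,0,0]},
    {"gripper": 150,"offset": [0,0,0],"angular": [0,0,0]},
    {"gripper": 200,"offset": [0,0,0],"angular": [0,0,0]},
    {"gripper": 200,"offset": [0,0,0],"angular": [0,0,0]}
  ],
  "grip_force": 35
}}

```text
t: 2.65
eef_pos: [0.5428, 0.2126, 0.1878]
tool_rot: [0.001, -0.167, 0.986, 0.0]
contact_force: [0.6, -3.2, 5.4]
gripper_width: 0.396
grasp_force: 38.0
```

Emit:
{"op": "drive_tool", "data": {
  "deltas": [
    {"gripper": 200,"offset": [0,0,0],"angular": [0,0,0]},
    {"gripper": 200,"offset": [0,0,0],"angular": [0,0,0]},
    {"gripper": 200,"offset": [0,0,0],"angular": [0,0,0]},
    {"gripper": 200,"offset": [0,0,0],"angular": [0,0,0]},
    {"gripper": 200,"offset": [0,0,0],"angular": [0,0,0]}
  ]
}}

```text
t: 3.15
eef_pos: [0.5428, 0.2125, 0.1877]
tool_rot: [0.001, -0.167, 0.986, 0.0]
contact_force: [0.9, -3.2, 6.0]
gripper_width: 0.395
grasp_force: 38.0
```

The opening is 34 mm, so the trigger is fully squeezed. I release it and rise.

Emit:
{"op": "drive_tool", "data": {
  "deltas": [
    {"gripper": 100,"offset": [0,0,0],"angular": [0,0,0]},
    {"gripper": 50,"offset": [0,0,0],"angular": [0,0,0]},
    {"gripper": 0,"offset": [0,0,0],"angular": [0,0,0]},
    {"gripper": 0,"offset": [0,0,0],"angular": [0,0,0]},
    {"gripper": 0,"offset": [0,0,0],"angular": [0,0,0]}
  ]
}}

```text
t: 3.65
eef_pos: [0.5418, 0.2137, 0.1863]
tool_rot: [0.0, -0.168, 0.986, 0.001]
contact_force: [0.5, -0.0, -0.8]
gripper_width: 0.996
grasp_force: 0.0
```

Emit:
{"op": "drive_tool", "data": {
  "deltas": [
    {"gripper": 0,"offset": [0,0,0],"angular": [0,0,0]},
    {"gripper": 0,"offset": [0,0,-0.03],"angular": [0,0,0]},
    {"gripper": 0,"offset": [0,0,-0.07],"angular": [0,0,0]},
    {"gripper": 0,"offset": [0,0,-0.11],"angular": [0,0,0]},
    {"gripper": 0,"offset": [0,0,-0.12],"angular": [0,0,0]}
  ]
}}

```text
t: 4.15
eef_pos: [0.5436, 0.2136, 0.3108]
tool_rot: [0.004, -0.167, 0.986, 0.001]
contact_force: [-0.4, -0.1, -0.3]
gripper_width: 1.001
grasp_force: 0.0
```

```bash
python3 -c "
from h import *
L=np.array([.557,-.172]);x=np.array([.954,-.3]);h=L-.085*x;print(h)
to([*h,.304],72.6)"
```

```text
[ 0.47591 -0.1465 ]
t 4.15 pos [0.5436 0.2136 0.3108] F [-0.4 -0.1 -0.3] w 1.001 | off [ 0.1826 -0.3177  0.0049] ang [0.005 0.009 0.814]
```

Emit:
{"op": "drive_tool", "data": {
  "deltas": [
    {"gripper": 0,"offset": [0.022,-0.04,0],"angular": [0,0,0.16]},
    {"gripper": 0,"offset": [0.045,-0.08,0],"angular": [0,0,0.32]},
    {"gripper": 0,"offset": [0.068,-0.12,0],"angular": [0,0,0.48]},
    {"gripper": 0,"offset": [0.091,-0.16,0],"angular": [0,0,0.64]},
    {"gripper": 0,"offset": [0.114,-0.2,0],"angular": [0,0,0.81]}
  ]
}}

```text
t: 4.65
eef_pos: [0.4993, -0.0152, 0.3057]
tool_rot: [-0.0, 0.152, 0.988, 0.0]
contact_force: [0.6, -0.3, -0.3]
gripper_width: 0.999
grasp_force: 0.0
```

```bash
python3 -c "
from h import *
to([.4759,-.1465,.304],72.6)"
```

```text
t 4.65 pos [ 0.4993 -0.0152  0.3057] F [ 0.6 -0.3 -0.3] w 0.999 | off [-0.0171 -0.1323  0.0016] ang [ 0.    -0.    -0.002]
```

Emit:
{"op": "drive_tool", "data": {
  "deltas": [
    {"gripper": 0,"offset": [-0.006,-0.044,0.02],"angular": [0,0,0]},
    {"gripper": 0,"offset": [-0.012,-0.088,0.05],"angular": [0,0,0]},
    {"gripper": 0,"offset": [-0.017,-0.132,0.08],"angular": [0,0,0]},
    {"gripper": 0,"offset": [-0.017,-0.132,0.1],"angular": [0,0,0]},
    {"gripper": 0,"offset": [-0.017,-0.132,0.1],"angular": [0,0,0]}
  ]
}}

```text
t: 5.15
eef_pos: [0.4748, -0.146, 0.2032]
tool_rot: [-0.003, 0.151, 0.988, -0.0]
contact_force: [-0.3, 1.2, 0.5]
gripper_width: 1.003
grasp_force: 0.0
```

Run:
```python
from h import *
to([.4759,-.1465,.072],72.6)
m=optics.camera_model('wrist'); im=optics.read_camera('wrist'); np.save('m2.npy',m,allow_pickle=True)
for n,p in [('lens',(.557,-.172,.012)),('h',(.4759,-.1465,.022))]:
    u,v=proj(m,p,True);print(n,u,v)
    cv2.drawMarker(im,(int(round(u)),int(round(v))),(255,0,255),cv2.MARKER_CROSS,8,1)
cv2.imwrite('pics/w2.png',cv2.resize(im,(800,500),interpolation=cv2.INTER_CUBIC))
```

```text
t 5.15 pos [ 0.4748 -0.146   0.2032] F [-0.3  1.2  0.5] w 1.003 | off [-0.0019  0.      0.1312] ang [-0.002 -0.007  0.   ]
lens 320.51131085233004 282.77313081894624
h 320.64312197252593 202.9539868829423
```

View pics/w2.png

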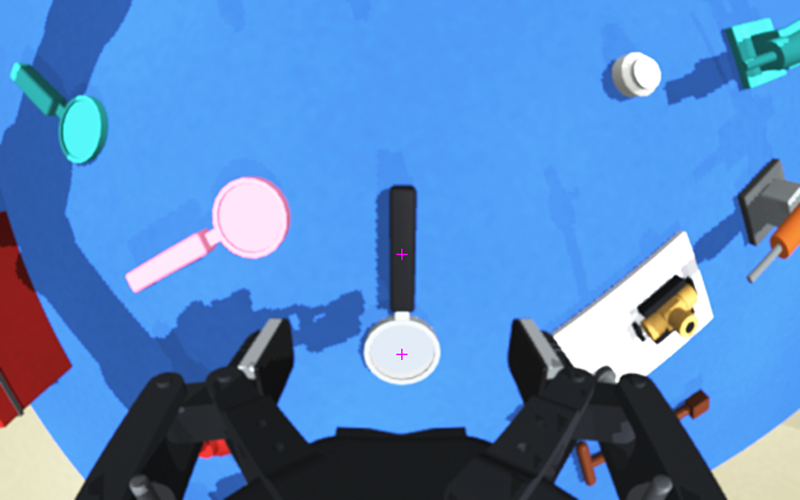

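The wrist view shows the handle centred on the cross at (402,250), aligned with the fingers, and the lens at (402,350). I go down and grasp.

Emit:
{"op": "drive_tool", "data": {
  "deltas": [
    {"gripper": 0,"offset": [-0.002,0,0.035],"angular": [0,0,0]},
    {"gripper": 0,"offset": [-0.002,0,0.07],"angular": [0,0,0]},
    {"gripper": 0,"offset": [-0.002,0,0.1],"angular": [0,0,0]},
    {"gripper": 0,"offset": [-0.002,0,0.122],"angular": [0,0,0]},
    {"gripper": 0,"offset": [-0.002,0,0.122],"angular": [0,0,0]}
  ]
}}

```text
t: 5.7
eef_pos: [0.4792, -0.1434, 0.0828]
tool_rot: [-0.001, 0.148, 0.989, 0.001]
contact_force: [-0.7, -0.0, 0.4]
gripper_width: 0.995
grasp_force: 0.0
```

Emit:
{"op": "drive_tool", "data": {
  "deltas": [
    {"gripper": 80,"offset": [0,0,0],"angular": [0,0,0]},
    {"gripper": 130,"offset": [0,0,0],"angular": [0,0,0]},
    {"gripper": 160,"offset": [0,0,0],"angular": [0,0,0]},
    {"gripper": 175,"offset": [0,0,0],"angular": [0,0,0]}
  ],
  "grip_force": 60
}}

```text
t: 6.1
eef_pos: [0.4799, -0.1454, 0.0849]
tool_rot: [0.001, 0.149, 0.989, 0.0]
contact_force: [0.4, -0.1, 0.1]
gripper_width: 0.333
grasp_force: 0.0
```

Emit:
{"op": "drive_tool", "data": {
  "deltas": [
    {"gripper": 200,"offset": [0,0,0],"angular": [0,0,0]},
    {"gripper": 240,"offset": [0,0,0],"angular": [0,0,0]},
    {"gripper": 240,"offset": [0,0,0],"angular": [0,0,0]},
    {"gripper": 240,"offset": [0,0,0],"angular": [0,0,0]}
  ]
}}

```text
t: 6.5
eef_pos: [0.4795, -0.1457, 0.0847]
tool_rot: [0.0, 0.15, 0.989, 0.0]
contact_force: [-1.3, 1.0, 9.2]
gripper_width: 0.188
grasp_force: 59.0
```

Emit:
{"op": "drive_tool", "data": {
  "deltas": [
    {"gripper": 240,"offset": [0,0,-0.005],"angular": [0,0,0]},
    {"gripper": 240,"offset": [0,0,-0.015],"angular": [0,0,0]},
    {"gripper": 240,"offset": [0,0,-0.03],"angular": [0,0,0]},
    {"gripper": 240,"offset": [0,0,-0.05],"angular": [0,0,0]},
    {"gripper": 240,"offset": [0,0,-0.07],"angular": [0,0,0]}
  ]
}}

```text
t: 7.0
eef_pos: [0.4789, -0.1455, 0.155]
tool_rot: [-0.0, 0.15, 0.989, -0.0]
contact_force: [0.6, -0.0, -1.1]
gripper_width: 0.184
grasp_force: 59.1
```

Emit:
{"op": "drive_tool", "data": {
  "deltas": [
    {"gripper": 240,"offset": [0,0,-0.03],"angular": [0,0,0]},
    {"gripper": 240,"offset": [0,0,-0.06],"angular": [0,0,0]},
    {"gripper": 240,"offset": [0,0,-0.08],"angular": [0,0,0]},
    {"gripper": 240,"offset": [0,0,-0.08],"angular": [0,0,0]},
    {"gripper": 240,"offset": [0,0,-0.08],"angular": [0,0,0]}
  ]
}}

```text
t: 7.5
eef_pos: [0.479, -0.1454, 0.2342]
tool_rot: [0.0, 0.15, 0.989, 0.0]
contact_force: [-1.2, -0.8, -1.7]
gripper_width: 0.187
grasp_force: 59.1
```

Run:
```python
from h import *
to([.5166,.0875,.235],72.6)
m=optics.camera_model('wrist'); im=optics.read_camera('wrist')
o=bot.get_obs(); q=np.array(o['tool_rot']); r=R.from_quat(q[[1,2,3,0]]); p=np.array(o['eef_pos'])
# expected lens: tool frame loupe x = -tool x; handle point below grasp
for n,c in [('lens',(r.apply([1,0,0])*np.nan))]: pass
x=r.apply([1,0,0]); print('tool x',x, 'rot',q)
np.save('m3.npy',m,allow_pickle=True)
cv2.imwrite('pics/w3.png',cv2.resize(im,(800,500),interpolation=cv2.INTER_CUBIC))
```

```text
t 7.5 pos [ 0.479  -0.1454  0.2342] F [-1.2 -0.8 -1.7] w 0.187 | off [ 0.033   0.2336 -0.0007] ang [0.001 0.001 0.004]
tool x [-0.95527795  0.29570781  0.00096895] rot [-4.73529818e-04  1.49535289e-01  9.88756270e-01  1.08797906e-04]
```

View pics/w3.png

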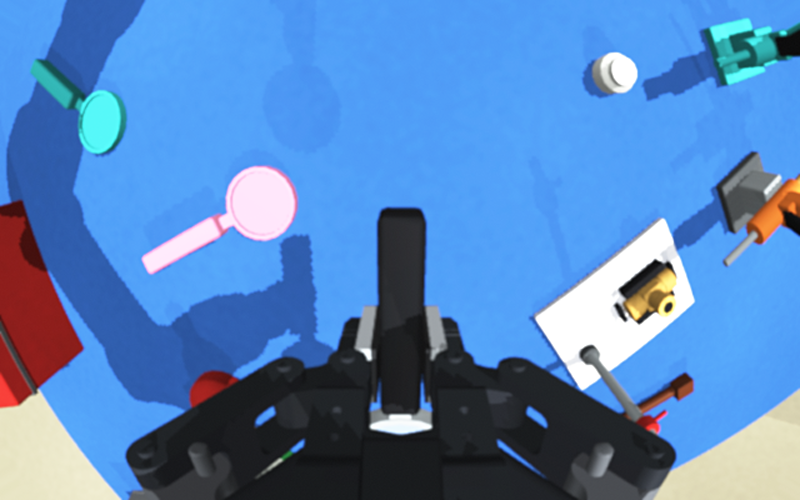

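The loupe is firmly held; its handle is at (400,310) in the view. I carry it over high, clear of the post.

Emit:
{"op": "drive_tool", "data": {
  "deltas": [
    {"gripper": 240,"offset": [0,0,-0.03],"angular": [0,0,0]},
    {"gripper": 240,"offset": [0.002,0.02,-0.055],"angular": [0,0,0]},
    {"gripper": 240,"offset": [0.007,0.055,-0.055],"angular": [0,0,0]},
    {"gripper": 240,"offset": [0.012,0.095,-0.055],"angular": [0,0,0]},
    {"gripper": 240,"offset": [0.016,0.135,-0.055],"angular": [0,0,0]}
  ]
}}

```text
t: 8.05
eef_pos: [0.5032, -0.0106, 0.2878]
tool_rot: [-0.001, 0.15, 0.989, -0.0]
contact_force: [0.8, -0.3, -1.1]
gripper_width: 0.187
grasp_force: 59.1
```

Emit:
{"op": "drive_tool", "data": {
  "deltas": [
    {"gripper": 240,"offset": [0.005,0.04,0],"angular": [0,0,0]},
    {"gripper": 240,"offset": [0.01,0.075,0],"angular": [0,0,0]},
    {"gripper": 240,"offset": [0.014,0.1,0],"angular": [0,0,0]},
    {"gripper": 240,"offset": [0.014,0.1,0],"angular": [0,0,0]}
  ]
}}

```text
t: 8.45
eef_pos: [0.5196, 0.0924, 0.2872]
tool_rot: [-0.001, 0.146, 0.989, 0.0]
contact_force: [-0.3, -0.6, 0.1]
gripper_width: 0.19
grasp_force: 59.1
```

```bash
python3 -c "
from h import *
to([.5202,.0883,.2023],72.6)"
```

```text
t 8.45 pos [0.5196 0.0924 0.2872] F [-0.3 -0.6  0.1] w 0.19 | off [-0.002  -0.0037  0.0849] ang [-0.    -0.003  0.013]
```

Emit:
{"op": "drive_tool", "data": {
  "deltas": [
    {"gripper": 240,"offset": [-0.001,-0.001,0.02],"angular": [0,0,0]},
    {"gripper": 240,"offset": [-0.001,-0.001,0.04],"angular": [0,0,0]},
    {"gripper": 240,"offset": [-0.001,-0.001,0.06],"angular": [0,0,0]},
    {"gripper": 240,"offset": [-0.001,-0.001,0.075],"angular": [0,0,0]},
    {"gripper": 240,"offset": [-0.001,-0.001,0.085],"angular": [0,0,0]}
  ]
}}

```text
t: 8.95
eef_pos: [0.5195, 0.0854, 0.2017]
tool_rot: [-0.002, 0.15, 0.989, -0.001]
contact_force: [-0.3, 0.2, -1.3]
gripper_width: 0.188
grasp_force: 59.1
```

Emit:
{"op": "drive_tool", "data": {
  "deltas": [
    {"gripper": 240,"offset": [0,0,0],"angular": [0,0,0]},
    {"gripper": 240,"offset": [0,0,0],"angular": [0,0,0]},
    {"gripper": 240,"offset": [0,0,0],"angular": [0,0,0]}
  ]
}}

```text
t: 9.25
eef_pos: [0.5212, 0.0865, 0.2046]
tool_rot: [0.001, 0.15, 0.989, 0.0]
contact_force: [-0.4, -0.0, -1.1]
gripper_width: 0.191
grasp_force: 59.1
```

Run:
```python
from h import *
to([.5202,.0883,.2023],72.6)
a=optics.read_camera('top'); b=optics.read_camera('scene')
T=np.array([.5977,.062,.1236])
for n,im in (('top',a),('scene',b)): print(n,proj(optics.camera_model(n),T),proj(optics.camera_model(n),[.5977,.062,.05]))
ca=a[130:230,225:385]; cb=b[200:300,300:460]
cv2.imwrite('pics/f.png',np.hstack([cv2.resize(c,(400,250),interpolation=cv2.INTER_CUBIC) if 0 else cv2.resize(c,(640,400),interpolation=cv2.INTER_CUBIC)[:, 100:500] for c in (ca,cb)]))
```

```text
t 9.25 pos [0.5212 0.0865 0.2046] F [-0.4 -0.  -1.1] w 0.191 | off [0.0015 0.0014 0.0023] ang [0.001 0.001 0.004]
top (np.float64(286.7757572270213), np.float64(168.4435776951858)) (np.float64(288.82524885058854), np.float64(172.98694862008693))
scene (np.float64(352.8548463448693), np.float64(226.74338290343087)) (np.float64(351.9763903392453), np.float64(252.4677099272012))
```

View pics/f.png

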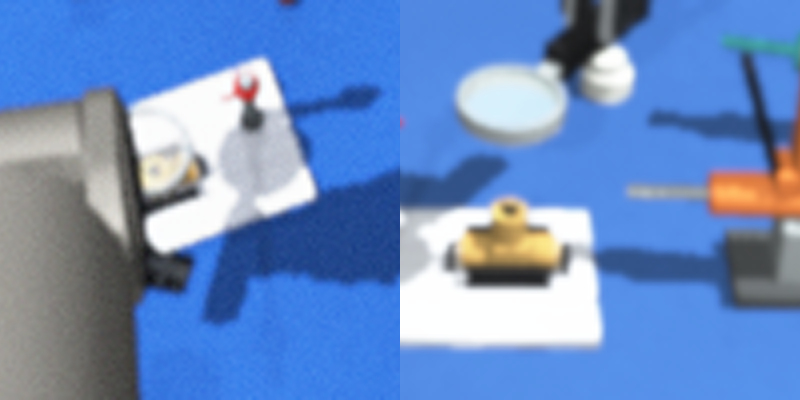

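The scene view puts the lens at pixel (352.8,226) against a target of (352.9,226.7). In the top view it is about 1 px off, roughly 3 mm. The ring is level, and the tee, the collar and the released trigger are undisturbed. I make one small nudge, then hand in.

Emit:
{"op": "drive_tool", "data": {
  "deltas": [
    {"gripper": 240,"offset": [0.0015,0.0015,0.002],"angular": [0,0,0]},
    {"gripper": 240,"offset": [0.0015,0.0015,0.002],"angular": [0,0,0]},
    {"gripper": 240,"offset": [0.0015,0.0015,0.002],"angular": [0,0,0]},
    {"gripper": 240,"offset": [0.0015,0.0015,0.002],"angular": [0,0,0]},
    {"gripper": 240,"offset": [0.0015,0.0015,0.002],"angular": [0,0,0]}
  ]
}}

```text
t: 9.85
eef_pos: [0.5197, 0.0885, 0.2019]
tool_rot: [0.0, 0.15, 0.989, 0.0]
contact_force: [0.9, 0.1, -0.5]
gripper_width: 0.192
grasp_force: 59.1
```

Emit:
{"op": "drive_tool", "data": {
  "deltas": [
    {"gripper": 240,"offset": [0,0,0],"angular": [0,0,0]},
    {"gripper": 240,"offset": [0,0,0],"angular": [0,0,0]},
    {"gripper": 240,"offset": [0,0,0],"angular": [0,0,0]},
    {"gripper": 240,"offset": [0,0,0],"angular": [0,0,0]},
    {"gripper": 240,"offset": [0,0,0],"angular": [0,0,0]}
  ]
}}

```text
t: 10.35
eef_pos: [0.5197, 0.0885, 0.2019]
tool_rot: [-0.0, 0.15, 0.989, -0.0]
contact_force: [0.3, 0.9, -1.3]
gripper_width: 0.189
grasp_force: 59.1
```

```bash
python3 -c "
from h import *
to([.5202,.0883,.2023],72.6); print(bot.hand_in())"
```

```text
t 10.35 pos [0.5197 0.0885 0.2019] F [ 0.3  0.9 -1.3] w 0.189 | off [-0.0006 -0.0001 -0.0004] ang [-0.    -0.     0.004]
the job is handed in; nothing more can be done
None
```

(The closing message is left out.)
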